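Find the full pot by its weight and stand it on the check scale

ROBOT

A 6-joint arm with a two-finger parallel gripper is mounted at the origin on a cart in front of the work surface, level with it; the furniture and walls round the work are solid. World frame = base frame: x ahead of the robot, y to its left, z up, the work surface at z = 0. Lengths are in m, angles in rad, forces in N, time in s.
With the tool pointing down it reaches from about 0.425 to 0.95 m from the base axis. Payload 3.5 kg.
Tool frame: the origin (TCP) lies on the centre line of the jaws, within the pads' length; the fingertips stand 19 mm ahead of it and the grasp point (between the pads) is the TCP; z points along the fingers, y is the line along which they close (so a half turn about z gives the same grasp; the last joint's range is limited). The gripper opens to 85 mm and grips with 20 to 120 N. Pads are 22 mm wide; open, the fingers measure 114 mm over their backs; the gripper's body (76 mm by 85 mm) begins 54 mm behind the grasp point. The pads swing forward as they close: fully open they stand 13 mm farther back than shut.
Start: joints at [0.957, 0.286, 1.577, -0, 1.279, -0.15], TCP at [0.302, 0.604, 0.213] pointing down, gripper open.
Joint ranges: [-2.77, 2.77], [-0.9, 2.22], [0.21, 2.48], [-1.53, 4.67], [0.24, 2.81], [-2.84, 2.84]. Speed limits (rad/s): [2.79, 2.79, 3.14, 3.14, 3.14, 3.14].

INTERFACE

Orientations are given as a unit quaternion [x, y, z, w].
In Python, from plant import ctrl, imaging gives the robot as it stands. The module is installed in compiled form; this text tells all that it offers.
- The arm moves only by the shell command python3 -m handwheel 'ROWS' [OPENING] [FORCE]. ROWS is JSON, one flat list of numbers, 6 for each row, row after row: the shift along the world's x, y, z in units of 150 mm (1.0 is 150 mm), then the turn, a rotation vector about the world's x, y, z in units of 90 degrees (1.0 is 90 degrees). In form: [tx, ty, tz, rx, ry, rz, tx, ty, tz, rx, ry, rz, ...]. A call has 1 to 5 rows; each row shifts and turns the commanded pose from where the row before left it; what a row does not reach is not made up. A row lasts 1/12 s, in which the tool goes at most 41.7 mm and 7.16 degrees, less where a joint would pass 70% of its speed; a pose out of reach is approached as far as the arm can. A call with a number of a shift or a turn outside -1 to 1 is refused whole. A call with a gripper value outside its range is refused whole. OPENING is the opening, from 0 (shut) to 1 (fully open), set as the call begins (- or left out, the last holds). The fingers move at their own pace and stop on an object; FORCE is the grip in N (left out, the last holds). Time passes only in rows, so rows that do not move let the fingers close. It gives the time, the measured TCP pose, the force, the opening and the grip force at its end, in the units of the state.
- ctrl.get_state(): the state, without advancing time (a new reading comes with each control period).
- imaging.read_camera(name): name is "scene" or "top"; returns (picture, depth): 420x560x3 uint8, blue, green, red; 420x560 float32, m along the optical axis (not along the pixel's ray), 0 where there is no reading.
- imaging.get_calibration(name): a dict with "fovy" (degrees; the focal length in pixels is half the picture's height over the tangent of half this angle, whatever the lens; pixels are square), "cx", "cy" (the principal point, pixels), "R" (3x3) and "t" (3): a world point X has camera coordinates R X + t. Camera axes: x right, y down, z forward; pixel columns grow to the right and rows downward; lengths in m; the calibration is good to about 2 mm. A picture is of the moment at which its call begins. get_calibration takes no time and is no camera call.
- ctrl.sign_off(): hands the job in; it is judged then, once.
The state is a dict: "time": time; "qpos": joint angles; "dq": joint speeds; "joint_efforts": joint torques, N m; "eef_pos": TCP position; "tcp_rot": TCP orientation; "contact_force": force on the tool from outside, world axes, zero at the start; "wrist_torque": the same for the moment, N m; "opening": opening from 0.0 (shut) to 1.0 (fully open); "finger_force": force on a finger pad.
Only numpy, scipy, OpenCV 4.12 (cv2) and the standard library are available. Lean on these libraries where they do the work, as an engineer would, in place of code of your own. Each camera call takes 0.05 s, during which the arm holds its last target. There are 200 camera calls.

TASK

Of the three identical closed pots one holds a brass slug and two are empty, which only their weight tells. Feel by hand which one is heavy and stand it upright on the middle of the spring scale's round pan, so that the pan goes down to its stop; never let go of an empty pot on the scale. Leave the empty pots standing upright on the table, and do not disturb the tape roll, the loupe or the vial.

Things in the scene. Friction and masses are not known exactly. Their poses are not given: they have to be found in the camera images.
- pot_1: one of three identical closed round pots, white with a wider grey ribbed lid; 64 mm tall, body 47 mm across (up to 46 mm height), lid 50 mm across (46 to 64 mm height; grip it here). Origin: centre of the underside, z up. The lid does not come off. An empty pot weighs about 0.07 kg in all, the full one 0.35 to 0.5 kg; any of the three may be the full one
- pot_2: as pot_1
- pot_3: as pot_1
- scale: fixed base of the spring scale, a grey block 110 x 110 mm, 26 mm high (30 mm in the middle); origin at the centre of its underside, on the table
- pan_top (a point): centre of the upper face of the scale's round aluminium pan, 77 mm across, 6 mm thick; 50 mm above the table when unloaded, 38 mm when fully down
- pan (a joint): how far the pan is pressed down, m: 0 at the top, 0.012 at its lower stop. It is preloaded with 1.2 N and reaches the stop at about 2.4 N, so an empty pot does not move it and the full pot takes it to the stop
- tape_roll: bystander: roll of blue tape, 48 mm across, 18 mm high, origin at the centre of its underside
- loupe: bystander: black magnifier loupe, 40 mm across, 35 mm high, origin at the centre of its underside
- vial_b: bystander: small vial with a black cap, 23 mm across, 57 mm high, origin at the centre of its underside

How it is judged:
At the end, for the whole second after the job is handed in: One pot, the full one, stands upright (within 0.1 rad) on the pan, its centre within 20 mm of the pan's, and the pan is down at its stop (past 10 of its 12 mm); the two empty pots stand upright on the table, anywhere; all are let go and at rest (value of joint pan above 0.01 m and angle between each of pot_1, pot_2, pot_3's own z axis and vertical below 0.1 rad and linear speed of each of pot_1, pot_2, pot_3 below 0.02 m/s and (((horizontal distance between pot_1 and pan_top below 0.02 m and z of pot_1 in the frame of pan_top between -0.004 and 0.004 m) and height (world z) of pot_2 below 0.005 m and height (world z) of pot_3 below 0.005 m) or ((horizontal distance between pot_2 and pan_top below 0.02 m and z of pot_2 in the frame of pan_top between -0.004 and 0.004 m) and height (world z) of pot_1 below 0.005 m and height (world z) of pot_3 below 0.005 m) or ((horizontal distance between pot_3 and pan_top below 0.02 m and z of pot_3 in the frame of pan_top between -0.004 and 0.004 m) and height (world z) of pot_1 below 0.005 m and height (world z) of pot_2 below 0.005 m))); the robot touches nothing.
It fails at once if an empty pot was let go on the scale (it rests on the pan, off the fingers, and the pan stays up) ((horizontal distance between pot_1 and pan_top below 0.06 m and contact force between pot_1 and pan between 0.3 and 1.1 N and contact force between pot_1 and the fingers below 0.001 N and value of joint pan below 0.0008 m and linear speed of pot_1 below 0.002 m/s and angular speed of pot_1 below 0.02 rad/s and velocity of joint pan between -0.002 and 0.002 m/s) or (horizontal distance between pot_2 and pan_top below 0.06 m and contact force between pot_2 and pan between 0.3 and 1.1 N and contact force between pot_2 and the fingers below 0.001 N and value of joint pan below 0.0008 m and linear speed of pot_2 below 0.002 m/s and angular speed of pot_2 below 0.02 rad/s and velocity of joint pan between -0.002 and 0.002 m/s) or (horizontal distance between pot_3 and pan_top below 0.06 m and contact force between pot_3 and pan between 0.3 and 1.1 N and contact force between pot_3 and the fingers below 0.001 N and value of joint pan below 0.0008 m and linear speed of pot_3 below 0.002 m/s and angular speed of pot_3 below 0.02 rad/s and velocity of joint pan between -0.002 and 0.002 m/s)).
It fails at once if the tape roll, loupe or vial was moved by more than 30 mm (distance of any of tape_roll, loupe, vial_b from where it was at the start of the episode above 0.03 m).
It also fails if it takes over 64 s, if anything falls off the work surface, if the arm or the gripper's body presses on something with over 40 N, if the wrist force passes 120 N, or if a joint passes its speed limit or range.

## Working session

There is one attempt and no reset: what is moved stays moved. The work goes in short steps, Python scripts to look and compute and a shell command to move; the robot and the scene stay as the last step left them, time stands still between calls to the robot, and variables do not carry over. Pictures are saved under pics/ and viewed, at most 10 in all, crops included, and the job is handed in when it is done.

```bash
mkdir -p pics
python3 - <<'E'
from plant import ctrl, imaging
import cv2, numpy as np
for n in ("scene","top"):
    p,d=imaging.read_camera(n); cv2.imwrite(f"pics/{n}0.png",p); np.save(f"pics/{n}0.npy",d)
    c=imaging.get_calibration(n); print(n,c)
print(ctrl.get_state())
E
```

```text
scene {'fovy': 53.283286262423516, 'cx': 281.42463260566905, 'cy': 213.3006815599596, 'R': array([[-0.77673144, -0.62977389, -0.0085507 ],
       [-0.29297922,  0.37329714, -0.8802343 ],
       [ 0.55754053, -0.68120048, -0.47446229]]), 't': array([0.39836473, 0.24284459, 0.55514732])}
top {'fovy': 50.71402215890498, 'cx': 279.255426505828, 'cy': 210.33072918480914, 'R': array([[-0.01404556, -0.99989363,  0.00393103],
       [-0.99712109,  0.01371342, -0.07457525],
       [ 0.07451341, -0.00496717, -0.99720764]]), 't': array([-0.04078609,  0.6092279 ,  1.02271433])}
{'time': 0.1, 'qpos': array([ 9.56985631e-01,  2.87143428e-01,  1.57804229e+00,  7.98354084e-06,
        1.27859862e+00, -1.49968492e-01]), 'dq': array([ 0.00090242, -0.00225168, -0.00430216, -0.00124071, -0.00026212,
       -0.00050739]), 'joint_efforts': array([ 9.35403477e-04, -4.07294226e+01, -2.93700367e+01, -1.19035412e-04,
        3.38555154e-03,  1.52497364e-05]), 'eef_pos': array([0.30156731, 0.60317532, 0.21133497]), 'tcp_rot': array([ 2.29848599e-01,  9.73225781e-01, -1.01547502e-03, -4.11938231e-04]), 'contact_force': array([1.09764251, 1.53368483, 0.17193539]), 'wrist_torque': array([ 0.00713482, -0.04983701, -0.02248806]), 'finger_force': 0.0, 'opening': 0.9987380289736022}
```

View pics/scene0.png

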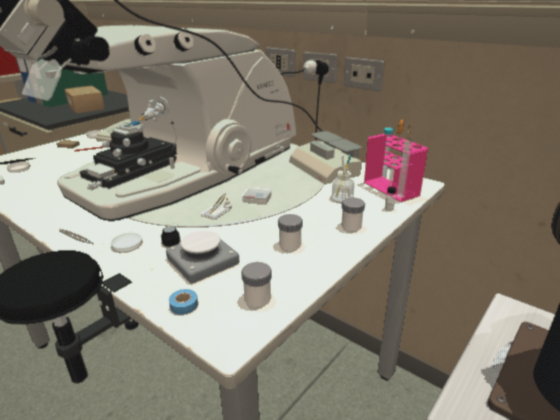

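View pics/top0.png

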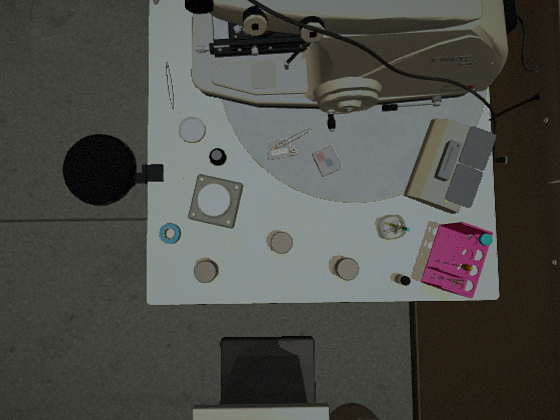

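The top view shows three pot lids at about (206,271), (281,242) and (347,268). The scale pan is at (214,200), the tape at (170,233), the loupe at (217,157) and the vial at (403,280). In the scene view the lids are at about (257,273), (290,224) and (353,208), and the pan is at (201,243).

```bash
cat > h.py <<'E'
import numpy as np, cv2
from plant import imaging, ctrl
def cloud(n,d):
    c=imaging.get_calibration(n); f=210/np.tan(np.radians(c["fovy"]/2))
    v,u=np.mgrid[:420,:560]
    P=np.stack([(u-c["cx"])/f*d,(v-c["cy"])/f*d,d],-1)
    return (P-c["t"])@c["R"]
def proj(n,X):
    c=imaging.get_calibration(n); f=210/np.tan(np.radians(c["fovy"]/2))
    q=c["R"]@np.asarray(X)+c["t"]; return q[:2]/q[2]*f+[c["cx"],c["cy"]]
def blob(n,d,box,lo,hi):
    W=cloud(n,d); u0,v0,u1,v1=box; m=np.zeros(d.shape,np.uint8)
    m[v0:v1,u0:u1]=((W[...,2]>lo)&(W[...,2]<hi)&(d>0))[v0:v1,u0:u1]
    k,l,s,_=cv2.connectedComponentsWithStats(m)
    if k<2: return None
    i=1+s[1:,4].argmax(); p=W[l==i]
    (x,y),r=cv2.minEnclosingCircle(p[:,:2].astype(np.float32))
    return np.round([x,y,r,np.median(p[:,2]),len(p)],4)
E
python3 - <<'E'
from h import *
dt=np.load("pics/top0.npy"); ds=np.load("pics/scene0.npy")
for nm,b in dict(potL=(185,250,228,295),potM=(260,220,302,262),potR=(325,245,370,290)).items(): print(nm,"top",blob("top",dt,b,.052,.075))
for nm,b in dict(potL=(235,255,280,315),potM=(270,208,310,255),potR=(335,192,370,235)).items(): print(nm,"scene",blob("scene",ds,b,.06,.07), blob("scene",ds,b,.05,.075))
print("pan",blob("top",dt,(190,170,245,230),.042,.06),blob("scene",ds,(165,225,240,275),.046,.06))
for nm,b in dict(tape=(155,218,187,250),loupe=(203,142,232,170),vial=(390,270,415,290)).items(): print(nm,blob("top",dt,b,.012,.08))
W=cloud("top",dt); print("table z",np.median(W[285:298,220:320,2]))
print("scale",blob("top",dt,(180,165,255,240),.015,.035))
p=W[:,:,:]; m=W[...,2]>.08; 
print("tall rows near:",[(u,v) for v,u in np.argwhere(m[140:295,150:500])[::400]+[140,150]])
# scale orientation by contour
m=((W[...,2]>.015)&(W[...,2]<.06)).astype(np.uint8); mm=np.zeros_like(m); mm[165:240,180:255]=m[165:240,180:255]
print(cv2.minAreaRect(np.argwhere(mm)[:,::-1].astype(np.float32)))
E
```

```text
potL top [4.704e-01 1.200e-01 2.600e-02 6.360e-02 4.120e+02]
potM top [ 5.334e-01 -5.230e-02  2.580e-02  6.350e-02  3.920e+02]
potR top [ 4.715e-01 -2.008e-01  2.610e-02  6.350e-02  4.070e+02]
potL scene [4.688e-01 1.213e-01 2.590e-02 6.350e-02 4.410e+02] [4.687e-01 1.214e-01 2.600e-02 6.300e-02 5.920e+02]
potM scene [ 5.314e-01 -5.120e-02  2.530e-02  6.330e-02  2.520e+02] [ 5.301e-01 -5.050e-02  2.640e-02  6.280e-02  3.550e+02]
potR scene [ 4.696e-01 -1.994e-01  2.580e-02  6.340e-02  2.030e+02] [ 4.699e-01 -1.990e-01  2.610e-02  6.270e-02  3.010e+02]
pan [6.342e-01 1.020e-01 3.880e-02 4.970e-02 8.680e+02] [6.326e-01 1.034e-01 3.920e-02 4.930e-02 6.800e+02]
tape [5.592e-01 2.115e-01 2.460e-02 1.800e-02 2.600e+02]
loupe [7.403e-01 9.700e-02 2.020e-02 3.200e-02 2.250e+02]
vial [ 4.434e-01 -3.313e-01  1.140e-02  5.480e-02  1.240e+02]
table z -2.992845379968641e-05
scale [6.337e-01 1.015e-01 7.440e-02 2.560e-02 1.269e+03]
tall rows near: [(np.int64(466), np.int64(140)), (np.int64(452), np.int64(151)), (np.int64(454), np.int64(162)), (np.int64(481), np.int64(173)), (np.int64(450), np.int64(186)), (np.int64(447), np.int64(199)), (np.int64(472), np.int64(229)), (np.int64(470), np.int64(240)), (np.int64(484), np.int64(250)), (np.int64(457), np.int64(262)), (np.int64(448), np.int64(273)), (np.int64(442), np.int64(283))]
((215.2176513671875, 200.7705841064453), (46.74850845336914, 46.31464767456055), 12.52880859375)
```

```bash
python3 -m handwheel '[0.086,-0.247,0,0,0,0, 0.086,-0.247,0,0,0,0, 0.086,-0.247,0,0,0,0, 0.086,-0.247,0,0,0,0, 0.086,-0.247,0,0,0,0]' 1 40
python3 -m handwheel '[0.086,-0.247,0,0,0,0, 0.086,-0.247,0,0,0,0, 0.086,-0.247,0,0,0,0, 0.086,-0.247,0,0,0,0, 0.086,-0.247,0,0,0,0]'
python3 -m handwheel '[0.086,-0.247,0,0,0,0, 0.086,-0.247,0,0,0,0, 0.086,-0.247,0,0,0,0, 0,0,0,0,0,0, 0,0,0,0,0,0]'
```

```text
time: 0.52
eef_pos: [0.3663, 0.4166, 0.2119]
tcp_rot: [0.229, 0.973, -0.0, -0.0]
contact_force: [0.7, 0.6, 0.2]
opening: 1.003
finger_force: 0.0
time: 0.93
eef_pos: [0.4308, 0.2314, 0.2123]
tcp_rot: [0.23, 0.973, -0.0, -0.0]
contact_force: [0.8, 0.1, 0.1]
opening: 1.0
finger_force: 0.0
time: 1.35
eef_pos: [0.4698, 0.1204, 0.2122]
tcp_rot: [0.232, 0.973, 0.0, -0.0]
contact_force: [-0.2, 0.1, -0.4]
opening: 1.004
finger_force: 0.0
```

```bash
python3 -m handwheel '[0,0,-0.26,0,0,0, 0,0,-0.26,0,0,0, 0,0,-0.26,0,0,0, 0,0,-0.15,0,0,0, 0,0,-0.10,0,0,0]'
python3 -m handwheel '[0,0,0,0,0,0, 0,0,0,0,0,0, 0,0,0,0,0,0, 0,0,0,0,0,0, 0,0,0,0,0,0]' 0 40
python3 -m handwheel '[0,0,0,0,0,0, 0,0,0,0,0,0, 0,0,0,0,0,0, 0,0,0,0,0,0, 0,0,0,0,0,0]'
python3 -m handwheel '[0,0,0.1,0,0,0, 0,0,0.1,0,0,0, 0,0,0.1,0,0,0, 0,0,0,0,0,0, 0,0,0,0,0,0]'
python3 -m handwheel '[0,0,0,0,0,0, 0,0,0,0,0,0, 0,0,0,0,0,0, 0,0,0,0,0,0, 0,0,0,0,0,0]'
python3 -m handwheel '[0,0,0,0,0,0, 0,0,0,0,0,0, 0,0,0,0,0,0, 0,0,0,0,0,0, 0,0,0,0,0,0]'
```

```text
time: 1.77
eef_pos: [0.4661, 0.1236, 0.0541]
tcp_rot: [0.229, 0.973, -0.001, -0.003]
contact_force: [0.1, -0.2, -0.1]
opening: 1.0
finger_force: 0.0
time: 2.18
eef_pos: [0.4709, 0.1224, 0.0598]
tcp_rot: [0.23, 0.973, 0.0, 0.002]
contact_force: [-0.1, 0.6, 0.3]
opening: 0.301
finger_force: 0.0
time: 2.6
eef_pos: [0.4697, 0.122, 0.0582]
tcp_rot: [0.23, 0.973, 0.0, 0.0]
contact_force: [-0.5, 0.4, -0.2]
opening: -0.001
finger_force: 0.0
time: 3.02
eef_pos: [0.4703, 0.122, 0.1038]
tcp_rot: [0.23, 0.973, 0.0, 0.001]
contact_force: [-0.2, -0.1, -0.3]
opening: -0.002
finger_force: 0.0
time: 3.43
eef_pos: [0.4693, 0.122, 0.1025]
tcp_rot: [0.23, 0.973, -0.0, -0.001]
contact_force: [-0.1, -0.3, -0.1]
opening: -0.0
finger_force: 0.0
time: 3.85
eef_pos: [0.4697, 0.1221, 0.1032]
tcp_rot: [0.23, 0.973, 0.0, 0.0]
contact_force: [-0.3, 0.4, 0.0]
opening: 0.002
finger_force: 0.0
```

The fingers shut on nothing, so I'll look before doing anything else.

Run:
```python
from h import *
a,d=imaging.read_camera("top"); b,ds=imaging.read_camera("scene")
np.save("pics/top1.npy",d);np.save("pics/scene1.npy",ds)
s=ctrl.get_state(); print(s["eef_pos"],proj("top",s["eef_pos"]),proj("scene",s["eef_pos"]))
A=cv2.resize(a[170:320,140:400],None,fx=3,fy=3)[:, :780]; cv2.imwrite("pics/top1.png",A)
B=cv2.resize(b[150:350,120:390],None,fx=2.9,fy=2.9); cv2.imwrite("pics/scene1.png",B)
```

```text
[0.46967696 0.12203553 0.10316986] [200.77622709 272.96676255] [254.42059341 249.95841596]
```

View pics/top1.png

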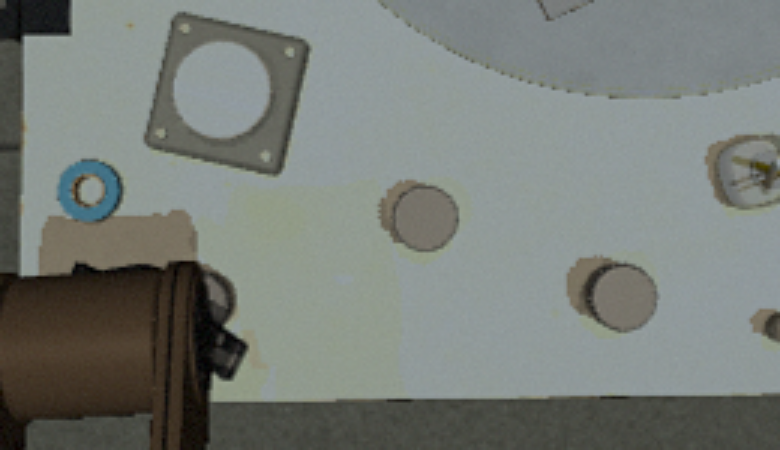

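View pics/scene1.png

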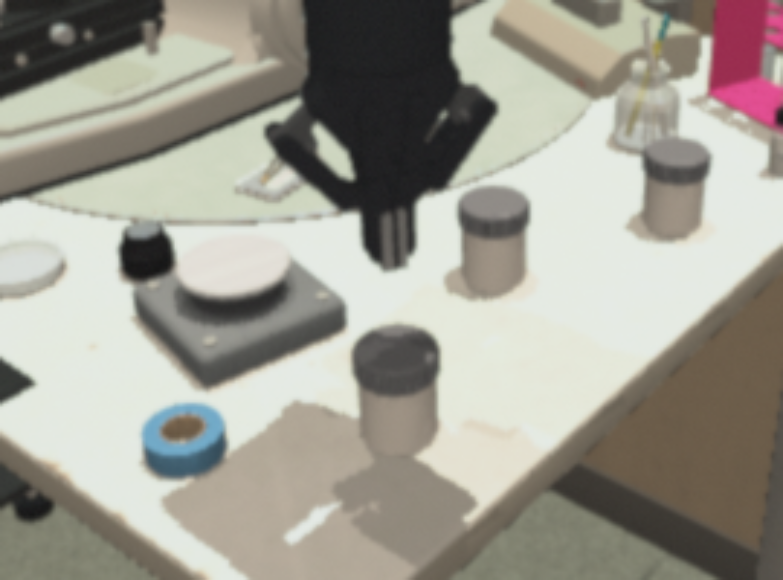

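The scene crop shows all pots still standing where they were. The closed fingertips, at crop (395,255), are clearly behind the left pot and not over it. The reported TCP and the cameras disagree, so I'll measure the fingers in the depth image.

Run:
```python
from h import *
ds=np.load("pics/scene1.npy"); dt=np.load("pics/top1.npy"); s=ctrl.get_state()
W=cloud("scene",ds)
for v in range(215,246,3): print(v, np.round(W[v,246:266:3],3).tolist())
print(proj("scene",s["eef_pos"]+[0,0,-.019]))
for nm,b in dict(potL=(235,255,280,315),potM=(270,208,310,255)).items(): print(nm,blob("scene",ds,b,.06,.07))
T=cloud("top",dt); print(np.round(T[280:296:3,206:224:4],3).tolist())
print(s["qpos"])
```

```text
215 [[0.466, 0.141, 0.178], [0.464, 0.136, 0.176], [0.46, 0.134, 0.176], [0.466, 0.121, 0.169], [0.457, 0.123, 0.173], [0.455, 0.119, 0.172], [0.452, 0.116, 0.172]]
218 [[0.468, 0.139, 0.171], [0.463, 0.137, 0.172], [0.461, 0.133, 0.171], [0.463, 0.124, 0.166], [0.456, 0.125, 0.169], [0.453, 0.121, 0.168], [0.453, 0.115, 0.166]]
221 [[0.469, 0.138, 0.165], [0.463, 0.138, 0.167], [0.46, 0.134, 0.166], [0.465, 0.122, 0.159], [0.456, 0.125, 0.164], [0.456, 0.119, 0.161], [0.644, -0.097, -0.0]]
224 [[0.471, 0.137, 0.159], [0.463, 0.138, 0.162], [0.464, 0.131, 0.158], [0.46, 0.128, 0.158], [0.458, 0.124, 0.157], [0.458, 0.116, 0.154], [0.636, -0.088, -0.001]]
227 [[0.472, 0.137, 0.153], [0.467, 0.135, 0.154], [0.462, 0.133, 0.154], [0.461, 0.127, 0.152], [0.458, 0.124, 0.152], [0.458, 0.117, 0.149], [0.626, -0.077, -0.001]]
230 [[0.472, 0.136, 0.147], [0.467, 0.135, 0.148], [0.462, 0.133, 0.149], [0.459, 0.13, 0.148], [0.458, 0.124, 0.146], [0.459, 0.116, 0.142], [0.617, -0.066, -0.0]]
233 [[0.474, 0.135, 0.14], [0.468, 0.135, 0.142], [0.463, 0.133, 0.143], [0.46, 0.129, 0.143], [0.458, 0
[... 966 characters left out ...]
], [0.445, 0.09, -0.004]], [[0.473, 0.065, 0.388], [0.469, 0.064, 0.352], [0.457, 0.079, 0.208], [0.457, 0.07, 0.214], [0.439, 0.089, 0.001]], [[0.468, 0.064, 0.391], [0.464, 0.065, 0.348], [0.452, 0.077, 0.217], [0.452, 0.07, 0.215], [0.451, 0.063, 0.211]], [[0.464, 0.064, 0.392], [0.46, 0.064, 0.352], [0.447, 0.077, 0.218], [0.446, 0.07, 0.215], [0.424, 0.09, -0.001]], [[0.46, 0.064, 0.394], [0.456, 0.064, 0.358], [0.441, 0.078, 0.215], [0.44, 0.07, 0.213], [0.417, 0.09, -0.002]], [[0.455, 0.064, 0.394], [0.451, 0.064, 0.358], [0.435, 0.078, 0.216], [0.41, 0.099, -0.002], [0.41, 0.09, -0.0]]]
[ 4.47532273e-02 -1.30193553e-02  2.12398416e+00  3.47115914e-06
  1.03048114e+00 -1.06224343e+00]
```

The fingers' XY agrees with the reported value. Their tips are really at z≈0.122, but the reported TCP implies 0.084, so reported z reads about 38 mm too low. I'll work with true z = reported + 0.038. Next I'll open, go down to reported 0.018 and watch the contact force.

```bash
python3 -m handwheel '[0,-0.008,0,0,0,0, 0,0,0,0,0,0, 0,0,0,0,0,0, 0,0,0,0,0,0, 0,0,0,0,0,0]' 1 40
python3 -m handwheel '[0,0,0,0,0,0, 0,0,0,0,0,0, 0,0,0,0,0,0, 0,0,0,0,0,0, 0,0,0,0,0,0]'
python3 -m handwheel '[0,0,-0.1,0,0,0, 0,0,-0.1,0,0,0, 0,0,-0.1,0,0,0, 0,0,0,0,0,0, 0,0,0,0,0,0]'
python3 -m handwheel '[0,0,-0.09,0,0,0, 0,0,-0.09,0,0,0, 0,0,-0.09,0,0,0, 0,0,0,0,0,0, 0,0,0,0,0,0]'
python3 - <<'E'
from h import *
p,d=imaging.read_camera("scene"); W=cloud("scene",d)
for b in [(225,200,285,320)]:
    m=np.zeros(d.shape,bool); m[200:320,200:310]=1
    m&=(np.hypot(W[...,0]-.4695,W[...,1]-.1208)<.075)&(np.hypot(W[...,0]-.4695,W[...,1]-.1208)>.031)&(W[...,2]>.01)
    q=W[m]; print(len(q), np.round(np.percentile(q[:,2],[0,1,3,5,10]),3))
print(blob("scene",d,(225,255,290,315),.058,.07))
E
```

```text
time: 4.37
eef_pos: [0.4696, 0.1208, 0.1031]
tcp_rot: [0.23, 0.973, 0.0, 0.0]
contact_force: [-0.8, -0.4, 0.2]
opening: 0.712
finger_force: 0.0
time: 4.78
eef_pos: [0.4696, 0.1209, 0.1031]
tcp_rot: [0.23, 0.973, 0.0, -0.0]
contact_force: [0.0, -0.8, 0.4]
opening: 0.997
finger_force: 0.0
time: 5.2
eef_pos: [0.4689, 0.1208, 0.0575]
tcp_rot: [0.23, 0.973, -0.0, -0.001]
contact_force: [-0.6, 0.4, -0.3]
opening: 0.999
finger_force: 0.0
time: 5.62
eef_pos: [0.4699, 0.1209, 0.0182]
tcp_rot: [0.23, 0.973, 0.0, 0.0]
contact_force: [-0.4, 0.6, -0.2]
opening: 0.995
finger_force: 0.0
3453 [0.05  0.056 0.063 0.07  0.086]
[4.700e-01 1.214e-01 2.670e-02 6.340e-02 4.750e+02]
```

The open tips are at z=0.050, as predicted. Closing and lifting.

```bash
python3 -m handwheel '[0,0,0,0,0,0, 0,0,0,0,0,0, 0,0,0,0,0,0, 0,0,0,0,0,0, 0,0,0,0,0,0]' 0 40
python3 -m handwheel '[0,0,0,0,0,0, 0,0,0,0,0,0, 0,0,0,0,0,0, 0,0,0,0,0,0, 0,0,0,0,0,0]'
python3 -m handwheel '[0,0,0.06,0,0,0, 0,0,0.06,0,0,0, 0,0,0.06,0,0,0, 0,0,0.06,0,0,0, 0,0,0,0,0,0]'
python3 -m handwheel '[0,0,0,0,0,0, 0,0,0,0,0,0, 0,0,0,0,0,0, 0,0,0,0,0,0, 0,0,0,0,0,0]'
for i in 1 2 3; do python3 -m handwheel '[0,0,0,0,0,0, 0,0,0,0,0,0]' | grep -E "force"; done
```

```text
time: 6.08
eef_pos: [0.4704, 0.1207, 0.0188]
tcp_rot: [0.23, 0.973, 0.0, 0.001]
contact_force: [-2.3, -1.6, 5.7]
opening: 0.571
finger_force: 41.3
time: 6.5
eef_pos: [0.4704, 0.1207, 0.0188]
tcp_rot: [0.23, 0.973, -0.0, 0.001]
contact_force: [-2.4, -0.8, 6.1]
opening: 0.569
finger_force: 41.3
time: 6.92
eef_pos: [0.4712, 0.121, 0.056]
tcp_rot: [0.23, 0.973, 0.001, 0.002]
contact_force: [0.6, 1.7, -3.7]
opening: 0.569
finger_force: 42.6
time: 7.33
eef_pos: [0.4692, 0.1208, 0.0531]
tcp_rot: [0.23, 0.973, -0.0, -0.001]
contact_force: [-0.1, -0.1, -3.8]
opening: 0.568
finger_force: 42.6
contact_force: [-0.1, 0.8, -3.6]
finger_force: 42.6
contact_force: [-0.0, 0.3, -3.8]
finger_force: 42.6
contact_force: [-0.9, -0.2, -3.9]
finger_force: 42.6
```

Reading is −3.8 N, about 0.39 kg, so the left pot is the full one. An empty pot would give about −0.7 N. Carrying it over the pan now.

```bash
python3 -m handwheel '[0,0,0.1,0,0,0, 0,0,0.1,0,0,0, 0,0,0.1,0,0,0, 0,0,0.1,0,0,0, 0,0,0,0,0,0]'
python3 -m handwheel '[0.14,-0.015,0,0,0,0, 0.14,-0.015,0,0,0,0, 0.14,-0.015,0,0,0,0, 0.14,-0.015,0,0,0,0, 0.14,-0.015,0,0,0,0]'
python3 -m handwheel '[0.14,-0.015,0,0,0,0, 0.14,-0.015,0,0,0,0, 0.11,-0.015,0,0,0,0, 0,0,0,0,0,0, 0,0,0,0,0,0]'
python3 -m handwheel '[0,0,0,0,0,0, 0,0,0,0,0,0, 0,0,0,0,0,0]'
python3 - <<'E'
from h import *
p,d=imaging.read_camera("scene"); W=cloud("scene",d); cv2.imwrite("pics/scene2.png",cv2.resize(p[130:320,100:340],None,fx=3,fy=3))
s=ctrl.get_state(); e=s["eef_pos"]; print(e,s["contact_force"])
m=(np.hypot(W[...,0]-e[0],W[...,1]-e[1])<.032)&(W[...,2]>.06)&(W[...,2]<.115)
q=W[m]; print(len(q),np.round(np.percentile(q[:,2],[0,1,3,10]),3))
for z in (.09,.1,.11):
    k=q[abs(q[:,2]-z)<.004]
    if len(k)>5:
        A=np.c_[2*k[:,:2],np.ones(len(k))]; c=np.linalg.lstsq(A,(k[:,:2]**2).sum(1),rcond=None)[0]; print(z,len(k),c[:2],np.sqrt(c[2]+c[0]**2+c[1]**2))
print("pan",blob("scene",d,(165,215,240,275),.045,.055))
E
```

```text
time: 8.25
eef_pos: [0.4721, 0.121, 0.117]
tcp_rot: [0.23, 0.973, 0.001, 0.003]
contact_force: [0.7, -0.9, -3.5]
opening: 0.573
finger_force: 42.7
time: 8.67
eef_pos: [0.575, 0.1094, 0.1122]
tcp_rot: [0.23, 0.973, -0.0, -0.001]
contact_force: [0.4, 0.1, -3.0]
opening: 0.569
finger_force: 42.6
time: 9.08
eef_pos: [0.6329, 0.1026, 0.112]
tcp_rot: [0.23, 0.973, -0.0, -0.001]
contact_force: [-0.6, -0.1, -2.8]
opening: 0.566
finger_force: 42.7
time: 9.33
eef_pos: [0.6321, 0.1031, 0.1132]
tcp_rot: [0.23, 0.973, -0.0, -0.001]
contact_force: [0.6, -1.4, -3.9]
opening: 0.57
finger_force: 42.6
[0.6323259  0.10307009 0.11344164] [-0.29181374  0.41182459 -3.09591865]
229 [0.094 0.095 0.096 0.098]
0.1 95 [0.63121298 0.1027635 ] 0.022850867526483278
0.11 102 [0.63069111 0.10355876] 0.02222320445311367
pan [6.319e-01 1.034e-01 3.860e-02 4.930e-02 6.930e+02]
```

View pics/scene2.png

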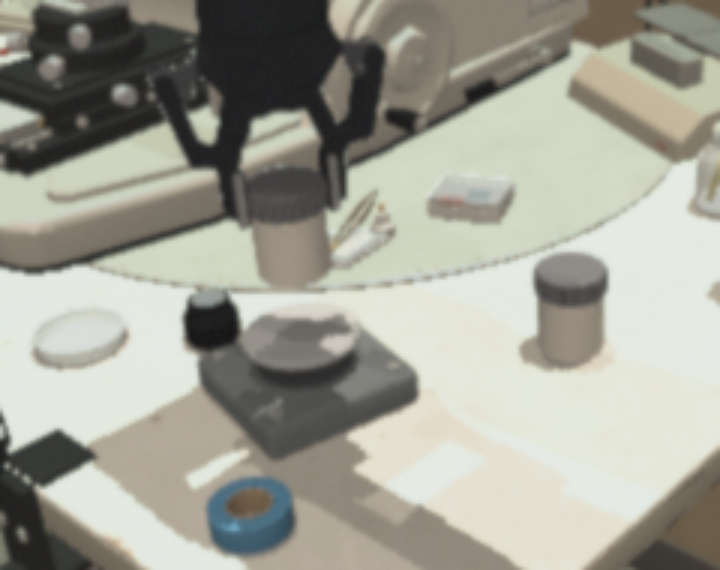

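The picture shows the pot upright at crop (290,230), centred over the pan at crop (300,338). Its bottom is at z≈0.0945 and the pan stop is at 0.038, so it goes down about 56 mm.

```bash
python3 -m handwheel '[0,0,-0.07,0,0,0, 0,0,-0.07,0,0,0, 0,0,-0.07,0,0,0, 0,0,-0.05,0,0,0, 0,0,0,0,0,0]'
python3 -m handwheel '[0,0,-0.03,0,0,0, 0,0,-0.03,0,0,0, 0,0,-0.02,0,0,0, 0,0,-0.02,0,0,0, 0,0,0,0,0,0]'
python3 -m handwheel '[0,0,0,0,0,0, 0,0,0,0,0,0, 0,0,0,0,0,0, 0,0,0,0,0,0]'
python3 -m handwheel '[0,0,-0.006,0,0,0, 0,0,-0.006,0,0,0, 0,0,0,0,0,0, 0,0,0,0,0,0, 0,0,0,0,0,0]'
```

```text
time: 9.8
eef_pos: [0.6307, 0.1028, 0.0709]
tcp_rot: [0.23, 0.973, -0.001, -0.003]
contact_force: [-1.2, 0.0, -4.5]
opening: 0.571
finger_force: 42.7
time: 10.22
eef_pos: [0.6334, 0.1029, 0.0596]
tcp_rot: [0.23, 0.973, 0.0, 0.0]
contact_force: [0.9, -0.1, -1.1]
opening: 0.569
finger_force: 42.8
time: 10.55
eef_pos: [0.6334, 0.1028, 0.0601]
tcp_rot: [0.23, 0.973, 0.0, 0.0]
contact_force: [0.0, -0.4, -1.2]
opening: 0.565
finger_force: 42.8
time: 10.97
eef_pos: [0.6333, 0.1029, 0.0579]
tcp_rot: [0.23, 0.973, 0.0, 0.0]
contact_force: [0.1, -0.5, -1.8]
opening: 0.578
finger_force: 42.8
```

```bash
python3 -m handwheel '[0,0,-0.006,0,0,0, 0,0,0,0,0,0, 0,0,0,0,0,0]'
python3 -m handwheel '[0,0,0,0,0,0, 0,0,0,0,0,0, 0,0,0,0,0,0, 0,0,0,0,0,0, 0,0,0,0,0,0]' 1
python3 -m handwheel '[0,0,0,0,0,0, 0,0,0,0,0,0, 0,0,0,0,0,0, 0,0,0,0,0,0, 0,0,0,0,0,0]'
python3 -m handwheel '[0,0,0.1,0,0,0, 0,0,0.15,0,0,0, 0,0,0.2,0,0,0, 0,0,0.2,0,0,0, 0,0,0.2,0,0,0]'
python3 -m handwheel '[0,0,0.1,0,0,0, 0,0,0,0,0,0, 0,0,0,0,0,0]'
python3 - <<'E'
from h import *
p,d=imaging.read_camera("scene"); cv2.imwrite("pics/scene3.png",cv2.resize(p[130:320,100:400],None,fx=2.6,fy=2.6))
print("lid",blob("scene",d,(150,180,260,270),.092,.108)); print("pan",blob("scene",d,(150,180,260,280),.034,.044))
t,dt=imaging.read_camera("top")
for nm,b in dict(tape=(155,218,187,250),loupe=(203,142,232,170),vial=(390,270,415,290)).items(): print(nm,blob("top",dt,b,.012,.08))
for nm,b in dict(potM=(260,220,302,262),potR=(325,245,370,290)).items(): print(nm,"top",blob("top",dt,b,.052,.075))
E
```

```text
time: 11.22
eef_pos: [0.6333, 0.1029, 0.057]
tcp_rot: [0.23, 0.973, 0.0, 0.0]
contact_force: [1.2, 0.4, -0.9]
opening: 0.572
finger_force: 42.9
time: 11.63
eef_pos: [0.6332, 0.1028, 0.0571]
tcp_rot: [0.23, 0.973, -0.0, 0.0]
contact_force: [-0.1, 0.3, -0.7]
opening: 1.0
finger_force: 0.0
time: 12.05
eef_pos: [0.6331, 0.1029, 0.0569]
tcp_rot: [0.23, 0.973, -0.0, -0.0]
contact_force: [0.3, 0.5, 0.3]
opening: 1.001
finger_force: 0.0
time: 12.47
eef_pos: [0.6328, 0.1028, 0.1854]
tcp_rot: [0.23, 0.973, -0.0, -0.0]
contact_force: [1.3, 0.3, -0.4]
opening: 0.999
finger_force: 0.0
time: 12.72
eef_pos: [0.6336, 0.1029, 0.2003]
tcp_rot: [0.23, 0.973, 0.0, 0.001]
contact_force: [-0.3, -0.3, -1.3]
opening: 0.997
finger_force: 0.0
lid [6.311e-01 1.043e-01 2.690e-02 1.009e-01 3.680e+02]
pan [6.310e-01 1.043e-01 3.830e-02 3.740e-02 4.140e+02]
tape None
loupe [7.413e-01 9.600e-02 2.060e-02 3.240e-02 1.820e+02]
vial [ 4.432e-01 -3.320e-01  1.140e-02  5.410e-02  1.230e+02]
potM top [ 5.335e-01 -5.230e-02  2.580e-02  6.380e-02  3.910e+02]
potR top [ 4.711e-01 -2.009e-01  2.610e-02  6.340e-02  4.080e+02]
```

View pics/scene3.png

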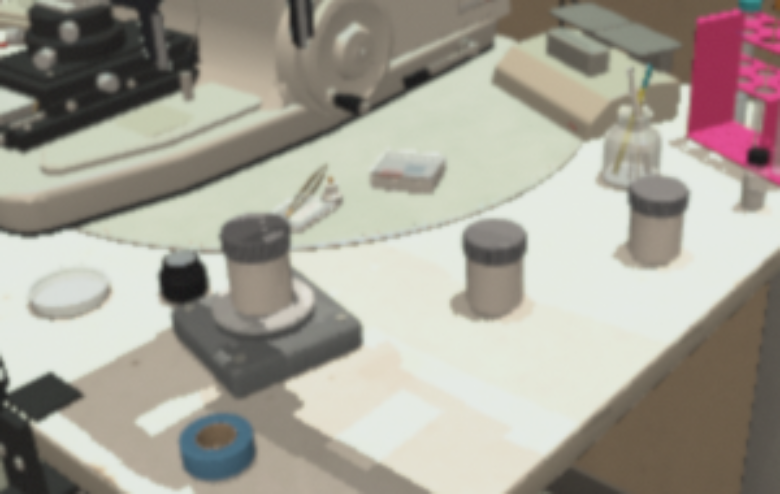

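The full pot stands upright and centred on the pan, at crop (257,265), with the pan down at its stop (pan top 0.037, lid 0.101). Both empty pots are untouched. The tape is in place at crop (217,447); in the top view it is only hidden by the arm.

```bash
python3 -c "
from plant import ctrl
print(ctrl.sign_off())"
```

```text
the job is handed in; nothing more can be done
None
```

I handed the job in at about 13 s: the left pot was the heavy one (about 0.39 kg by feel) and stands upright and centred on the pan, which is down at its stop, with the empty pots and bystanders left in place; the first grasp closed on nothing because the reported tool height read 38 mm too low, which I corrected for.

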